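# Uncover the tester's locating corner and hold the square home in it

## Task

Lift the blue cover plate up off the pins of the valve fixture and lay it flat in the middle of the black rubber mat, setting it down rather than dropping it, and let go of it. Then pick up the steel square with the orange grip, set it flat on the fixture's bed and press it into the corner until its two outer faces bear firmly, at least a few newtons each, against both aluminium fences, so that the corner can be checked. Finish while still holding it there, pressed square and flat; leave the other parts on the bench where they are.

Things in the scene. Friction and masses are not known exactly. Their poses are not given: they have to be found in the camera images.
- fixture: Fixed fixture: dark steel bed 160 x 160 mm, top 12 mm above the bench, fences on its +x and +y edges; the -x and -y sides are open but for a 12 mm pillar, as tall as the fences, at (-68, -68) mm. Origin: centre of the underside, on the bench, z up. With the square home, its grip centre is right above this origin, 44 mm above the bench, and its x and y axes match these.
- fence_x: Aluminium fence along the fixture's whole +x edge, 20 mm thick, rising 30 mm above the bed (top 42 mm above the bench). Inner face: plane x = +60 mm of the fixture. Brass pin, 8 mm diameter, 12 mm tall, on its top at (70, -60) mm of the fixture. Its face drags on the square (friction about 0.6). Origin: mid-length, mid-thickness, at bed height.
- fence_y: Same kind of fence along the fixture's +y edge. Inner face: plane y = +60 mm of the fixture, so the two make an inside corner at (60, 60) mm. Pin on its top at (-60, 70) mm of the fixture. Origin: mid-thickness, 70 mm to the +x side of the fixture's centre, at bed height.
- cover_knob (a point): Point on the axis of the cover's knob, 24 mm above the cover's underside. Black round knob, 26 mm diameter, rising 34 mm from the middle of the plate's top. At first the plate rests on the fence tops and pillar, pins through its 11 mm holes, this point 66 mm above the bench; it lifts off straight up by 12 mm or more. z: plate normal, up.
- cover: Loose blue cover plate, 160 x 160 x 5 mm, about 0.18 kg; origin at the centre of its underside, below the knob.
- square_grip (a point): Centre of the square's upright orange grip, 32 mm above its underside: a fin 12 mm thick, 50 mm long, its top 48 mm above the underside, on the middle of the square's diagonal brace. In this frame (z up) the fin runs along (-1, 1) and is pinched from above across its thickness, along (1, 1); at least 45 mm is clear on the inner side, more on the outer.
- square: Loose steel square, about 0.3 kg, lying flat: two legs at right angles, each 120 mm long, 18 mm wide, 12 mm thick, their far ends joined by a diagonal brace 12 mm wide and thick. Origin on the underside below the grip centre; the legs' outer faces are the planes x = +60 mm and y = +60 mm, the outer corner is at (60, 60) mm.
- mat: Fixed black rubber mat 200 x 200 mm, 4 mm thick; origin at the centre of its underside on the bench. It lies on one side of the fixture, the square on the other; which side varies. With the cover lying on it the knob point is 28 mm above the bench.
- valve: Bystander: chrome valve head with a squeeze lever on top, 90 mm tall, standing upright; origin at the centre of its underside. Not to be moved.
- disc_holder: Bystander: brass bursting disc holder, 40 mm diameter, 30 mm tall; origin at the centre of its underside. Not to be moved.
- collar: Bystander: green plastic collar ring, 64 mm diameter, 18 mm tall, lying flat; origin at the centre of its underside. Not to be moved.
- horn: Bystander: black rubber discharge horn standing on its 90 mm wide mouth, 160 mm tall; origin at the centre of its underside. Not to be moved.
- gauge: Bystander: small steel pressure gauge lying face up, 52 mm diameter, 23 mm tall; origin at the centre of its underside. Not to be moved.
- driver: Bystander: screwdriver lying on the bench, about 0.2 m long; origin underneath it. Not to be moved.
Not all that is in view belongs to the job. What is shaped like the cover but green is not meant.

How it is judged (in metres and radians):
On the way, in this order (a step that is already met when the one before it is completed fails the run):
1. the cover is lifted clear of the pins (z of cover_knob in the frame of fixture above 0.085 m and contact force between the fingers and cover above 0.3 N), for 0.1 s.
2. the cover lies flat in the middle of the mat and is let go (horizontal distance between cover_knob and mat below 0.045 m and height (world z) of cover_knob below 0.034 m and angle between cover_knob's own z axis and vertical below 0.06 rad and contact force between the fingers and cover below 0.1 N and linear speed of cover below 0.03 m/s), for 0.2 s.
3. the square is picked up by the gripper (height (world z) of square above 0.02 m and contact force between the fingers and square above 0.3 N), for 0.1 s.
At the end, for the whole second after the job is handed in: The gripper holds the square flat on the bed (within 4 mm, tilt under 2 degrees), in line with the fixture within 1.5 degrees, home in the corner within 5 mm, pressing each fence with over 2 N; the cover lies flat on the mat, let go, its centre within 45 mm of the mat's centre (contact force between square and fence_x above 2 N and contact force between square and fence_y above 2 N and contact force between the fingers and square above 2 N and angle between the x axis of square and the x axis of fixture, either way round below 0.026 rad and angle between square's own z axis and vertical below 0.035 rad and z of square in the frame of fixture below 0.016 m and horizontal distance between square and fixture below 0.005 m and linear speed of square below 0.02 m/s and horizontal distance between cover_knob and mat below 0.045 m and height (world z) of cover_knob below 0.034 m and angle between cover_knob's own z axis and vertical below 0.06 rad and contact force between the fingers and cover below 0.1 N); the arm keeps its last pose, push and grip.
It fails at once if the cover is dropped: let go away from the fixture while more than 25 mm above the mat (contact force between the fingers and cover below 0.05 N and height (world z) of cover_knob above 0.053 m and horizontal distance between cover_knob and fixture above 0.12 m).
It fails at once if a bystander is moved by more than 30 mm (distance of any of valve, disc_holder, collar, horn, gauge, driver from where it was at the start of the episode above 0.03 m).
It also fails if it takes over 67 s, if anything falls off the work surface, if the arm or the gripper's body presses on something with over 40 N, if the wrist force passes 120 N, or if a joint passes its speed limit or range.

## Robot

A 6-joint arm with a two-finger parallel gripper is mounted at the origin on the work surface. World frame = base frame: x ahead of the robot, y to its left, z up, the work surface at z = 0. Lengths are in mm, angles in rad, forces in N, time in s.
With the tool pointing down it reaches from about 400 to 925 mm from the base axis. Payload 12.5 kg.
Tool frame: the origin (TCP) lies on the mounting face of the last link; the fingertips stand 190 mm ahead of it and the grasp point (between the pads) lies 171 mm ahead of it; x points along the fingers, y is the direction in which the jaws open and shut, and the axes are right-handed (so a half turn about x gives the same grasp; the last joint's range is limited). The gripper opens to 95 mm and grips with 3 to 60 N. Pads are 20 mm wide; open, the fingers measure 119 mm over their backs; the gripper's body (75 mm by 180 mm) begins 59 mm behind the grasp point.
Start: joints at [1.089, 0.491, 1.559, -0, 1.092, -0.106], TCP at [229.362, 581.393, 404.761] pointing down, gripper open.
Joint ranges: [-3.1, 3.1], [-0.84, 2.19], [0.05, 2.79], [-1.13, 4.28], [0.06, 2.93], [-2.69, 2.69]. Speed limits (rad/s): [2.22, 2.22, 2.79, 3.14, 3.14, 3.14].

## Interface

Orientations are given as [roll, pitch, yaw] about the fixed x, y, z axes, in that order (R = Rz(yaw) Ry(pitch) Rx(roll)).
In Python, from cell import env, eyes gives the robot as it stands. The module is installed in compiled form; this text tells all that it offers.
- The arm moves only by the tool jog_arm, never from a script. Its argument "deltas" is one flat list of numbers, 7 for each row, row after row: the shift along the tool's x, y, z in mm, then the turn, a rotation vector about the tool's x, y, z in rad, then the opening, from 0 (shut) to 1 (fully open). A call has 1 to 10 rows; each row shifts and turns the pose as measured when the row begins, along the tool's axes as they then stand; what a row does not reach is not made up. A row lasts 1/8 s, in which the tool goes at most 62.5 mm and 10.7 degrees, less where a joint would pass 70% of its speed; a pose out of reach is approached as far as the arm can. A call is refused whole if a number of a shift passes 62.5 or a number of a turn 0.188, either way. A call with a gripper value outside its range is refused whole. The fingers move at their own pace and stop on an object; the grip force is fixed at half the most. Time passes only in rows, so rows that do not move let the fingers close. It gives the time, the measured TCP pose, the force and the opening at its end, in the units of the state.
- env.state(): the state, without advancing time (a new reading comes with each control period).
- eyes.read_camera(name): name is "scene" or "top" or "wrist"; returns a dict with "image" (420x560x3 uint8, red, green, blue), "fovy" (degrees; the focal length in pixels is half the picture's height over the tangent of half this angle, whatever the lens; pixels are square), "cx", "cy" (the principal point, pixels), "world_from_camera" (4x4, takes a point from camera to world coordinates). Camera axes: x right, y up, looking along -z (the intrinsics and any distortion apply to the point x, -y, -z); pixel columns grow to the right and rows downward; lengths in mm; the calibration is good to about 2 mm. A picture is of the moment at which its call begins. There is no depth.
- env.job_done(): hands the job in, once; it reports no verdict.
The state is a dict: "t": time; "joints": joint angles; "qvel": joint speeds; "tau": joint torques, N m; "eef_pos": TCP position; "tcp_rot": TCP orientation; "ft_force": force on the tool from outside, world axes, zero at the start; "moment": the same for the moment, N m; "opening": opening from 0.0 (shut) to 1.0 (fully open).
Only numpy, scipy, OpenCV 4.12 (cv2) and the standard library are available. Lean on these libraries where they do the work, as an engineer would, in place of code of your own. Each camera call takes 0.05 s, during which the arm holds its last target.

## Working session

There is one attempt and no reset: what is moved stays moved. The work goes in short steps, Python scripts to look and compute and a tool call to move; the robot and the scene stay as the last step left them, time stands still between calls to the robot, and variables do not carry over. Pictures are saved under pics/ and viewed, and the job is handed in when it is done.

Besides the shell and the picture viewer there is one more tool, called after "Call:" by a JSON object that holds its "op" and its "data". jog_arm: Moves the arm, as the interface text tells. Its arguments: {"type":"object","properties":{"deltas":{"type":"array","items":{"type":"number"}}},"required":["deltas"]}

```bash
mkdir -p pics; ls; python3 - <<'E'
from cell import env, eyes
import cv2
print(env.state())
for n in ["scene","top","wrist"]:
    c=eyes.read_camera(n); cv2.imwrite(f"pics/{n}0.png",c["image"][:,:,::-1])
    print(n,{k:v for k,v in c.items() if k!="image"})
E
```

```text
pics
{'t': 0.0, 'joints': array([ 1.08937485e+00,  4.91589469e-01,  1.55945568e+00,  2.05744338e-05,
        1.09167066e+00, -1.05626749e-01]), 'qvel': array([-0.00027317,  0.00090601,  0.00068657, -0.00207225, -0.00121392,
       -0.00065321]), 'tau': array([-1.91343832e-03, -6.12640071e+01, -2.58183235e+01,  6.92352327e-02,
        4.80918330e-02, -8.76712147e-05]), 'eef_pos': array([229.36325619, 581.36454205, 404.14089527]), 'tcp_rot': array([-1.69266798,  1.56967303, -2.0684722 ]), 'ft_force': array([ 0.01868588,  0.62134548, -0.52334431]), 'moment': array([0.03910584, 0.01978364, 0.02355548]), 'opening': 1.0003462128813732}
scene {'fovy': 54.632836730025595, 'cx': 276.1630371582223, 'cy': 209.98351238403222, 'world_from_camera': array([[-1.93565589e-01, -7.22582729e-01,  6.63631345e-01,
         1.25613873e+03],
       [ 9.81076665e-01, -1.45716813e-01,  1.27495832e-01,
         1.43198946e+02],
       [ 4.57595839e-03,  6.75752033e-01,  7.37114815e-01,
         9.87810301e+02],
       [ 0.00000000e+00,  0.00000000e+00,  0.00000000e+00,
         1.00000000e+00]])}
top {'fovy': 
[... 179 characters left out ...]
   [-9.99938229e-01,  8.86357550e-03, -6.70637941e-03,
         2.25229615e-01],
       [-5.48131310e-03,  1.31654406e-01,  9.91280522e-01,
         1.39021583e+03],
       [ 0.00000000e+00,  0.00000000e+00,  0.00000000e+00,
         1.00000000e+00]])}
wrist {'fovy': 62.766393517212514, 'cx': 275.1298884887568, 'cy': 216.0106395061056, 'world_from_camera': array([[ 3.67512145e-01, -8.99082069e-01, -2.37878658e-01,
         1.62267896e+02],
       [ 9.30016614e-01,  3.54741598e-01,  9.60598587e-02,
         6.07316478e+02],
       [-1.98024119e-03, -2.56534269e-01,  9.66533107e-01,
         3.82893767e+02],
       [ 0.00000000e+00,  0.00000000e+00,  0.00000000e+00,
         1.00000000e+00]])}
```

View pics/scene0.png

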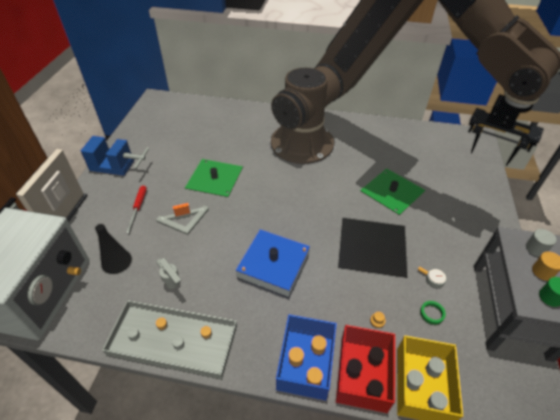

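View pics/top0.png

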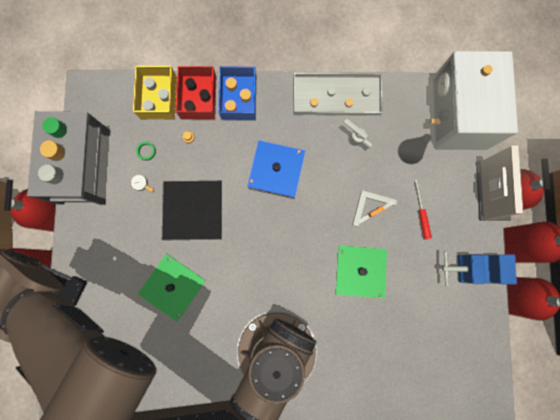

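View pics/wrist0.png

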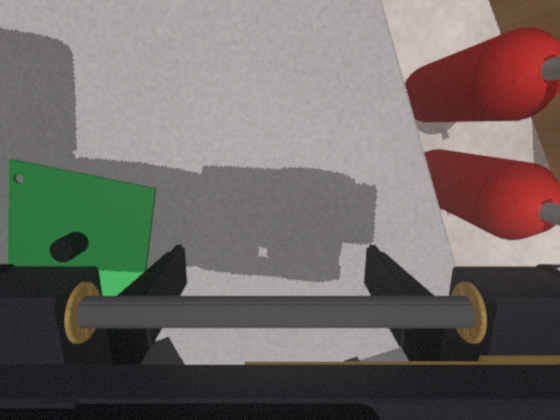

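The top view shows three plates: blue at (277,167), and green at (172,288) and (361,271). The blue one, on raised supports, is the cover. The mat is at (192,210), and the square with the orange grip is at (376,210). I'll confirm with a crop and measure.

```bash
cat > h.py <<'E'
from cell import env, eyes
import cv2, numpy as np
from scipy.spatial.transform import Rotation as R
def cam(n):
    c=eyes.read_camera(n); c["f"]=c["image"].shape[0]/2/np.tan(np.radians(c["fovy"])/2); return c
def ray(c,uv,z):
    uv=np.atleast_2d(np.asarray(uv,float)); M=c["world_from_camera"]
    d=np.stack([(uv[:,0]-c["cx"])/c["f"],-(uv[:,1]-c["cy"])/c["f"],-np.ones(len(uv))],1)@M[:3,:3].T
    o=M[:3,3]; s=(z-o[2])/d[:,2]; return o+d*s[:,None]
def proj(c,P):
    M=c["world_from_camera"]; p=(np.atleast_2d(P)-M[:3,3])@M[:3,:3]
    return np.stack([c["cx"]+c["f"]*p[:,0]/-p[:,2], c["cy"]+c["f"]*p[:,1]/p[:,2]],1)
def blobs(m,amin=30):
    n,l,s,ce=cv2.connectedComponentsWithStats(m.astype(np.uint8))
    return [(ce[i],s[i],l==i) for i in range(1,n) if s[i,4]>=amin]
def hsv(c): return cv2.cvtColor(c["image"],cv2.COLOR_RGB2HSV).astype(int)
def rect(mask):
    k=max(cv2.findContours(mask.astype(np.uint8),cv2.RETR_EXTERNAL,cv2.CHAIN_APPROX_NONE)[0],key=cv2.contourArea)
    return cv2.boxPoints(cv2.minAreaRect(k)),k
def save(c,name,x0,y0,x1,y1,s): cv2.imwrite(f"pics/{name}.png",cv2.resize(c["image"][y0:y1,x0:x1,::-1],None,fx=s,fy=s,interpolation=cv2.INTER_CUBIC))
E
python3 - <<'E'
from h import *
t=cam("top"); s=cam("scene")
a=cv2.resize(t["image"][130:250,150:420,::-1],None,fx=2.9,fy=2.9,interpolation=cv2.INTER_CUBIC)
b=cv2.resize(s["image"][185:325,140:420,::-1],None,fx=2.8,fy=2.8,interpolation=cv2.INTER_CUBIC)
cv2.imwrite("pics/a.png",a);cv2.imwrite("pics/b.png",b)
for nm,c in(("top",t),("scene",s)):
    h=hsv(c)
    print(nm)
    for ce,st,m in blobs((abs(h[...,0]-112)<14)&(h[...,1]>150)&(h[...,2]>60),300):
        if not(100<ce[1]<290): continue
        q,k=rect(m); ap=cv2.approxPolyDP(k,6,True)[:,0]
        print("blue",ce,st,ray(c,q,47)[:,:2].round(1).tolist(), ap.tolist())
    for ce,st,m in blobs((h[...,2]<45),20):
        if 150<ce[0]<410 and 140<ce[1]<265: print("dark",ce.round(1),st,ray(c,ce,66).round(1),"z4",ray(c,rect(m)[0],4)[:,:2].round(1).tolist())
    for ce,st,m in blobs((h[...,0]>5)&(h[...,0]<20)&(h[...,1]>150)&(h[...,2]>100),10):
        if 185<ce[1]<240: print("orange",ce.round(1),st,ray(c,ce,40).round(1),ray(c,rect(m)[0],48)[:,:2].round(1).tolist())
E
```

```text
top
blue [276.08679421 168.52683154] [ 248  141   57   56 2143] [[528.6, 98.2], [684.3, 67.0], [650.6, -86.0], [496.0, -52.6]] [[259, 141], [248, 185], [293, 196], [304, 151]]
blue [479.88 268.52] [469 255  23  28 525] [[312.6, -611.3], [313.2, -681.3], [228.4, -676.3], [227.7, -607.0]] [[471, 255], [469, 281], [490, 281], [490, 257]]
blue [506.34782609 268.68695652] [492 255  24  29 460] [[311.3, -683.9], [315.5, -754.0], [226.1, -752.6], [222.0, -683.2]] [[493, 256], [499, 281], [515, 283], [514, 257]]
orange [376.2 211. ] [370 207  14   9  50] [[ 452.2 -320.8   40. ]] [[444.3, -295.3], [468.0, -337.5], [458.7, -342.4], [434.9, -300.2]]
scene
blue [104.04587156 155.6412844 ] [  82  137   47   37 1090] [[349.8, -723.6], [178.9, -801.9], [178.2, -614.7], [346.8, -552.4]] [[93, 137], [82, 150], [90, 168], [122, 173], [128, 160], [121, 168], [117, 157], [125, 142], [108, 150]]
blue [273.41233629 259.47275032] [ 237  231   71   59 2367] [[651.4, -83.1], [486.7, -75.2], [531.4, 98.7], [686.0, 76.4]] [[260, 231], [237, 269], [244, 265], [245, 273], [288, 289], [307, 246]]
dark [393.5 185.9] [390 182   8   9  52] [[246.  338.1  66. ]] z4 [[199.8, 337.9], [153.9, 345.0], [157.3, 364.5], [203.0, 357.0]]
dark [380.8 248.2] [ 348  222   58   54 2202] [[511.9 303.   66. ]] z4 [[557.0, 216.2], [369.9, 218.3], [360.7, 403.5], [546.3, 384.1]]
orange [181.  208.9] [173 204  16  11 129] [[ 457.9 -317.    40. ]] [[459.0, -342.2], [436.0, -304.5], [471.2, -284.6], [493.5, -321.8]]
```

View pics/a.png

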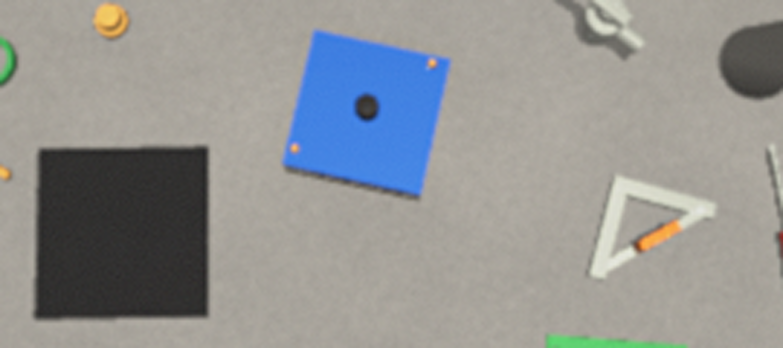

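View pics/b.png

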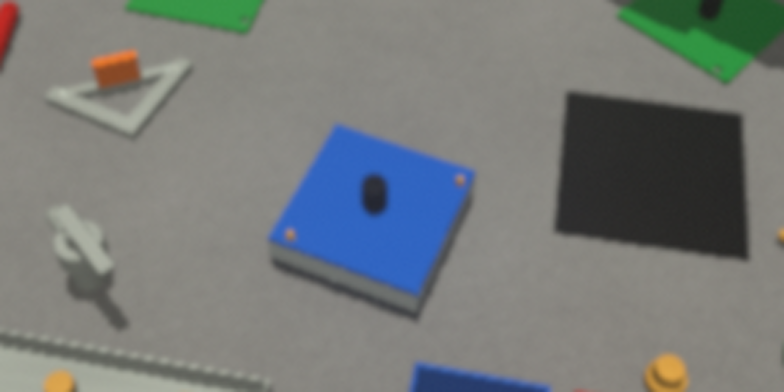

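The crop confirms it. The blue plate sits on fences with brass pins through it at crop (432,62) and (294,148). From the pin offsets, the fences are on the world +x and +y sides, so the fixture yaw is about -0.21. The mat is at (122,232) and the square with its orange fin is at (658,237). Next I'll get the exact numbers.

```bash
cat > m.py <<'E'
from h import *
t=cam("top"); s=cam("scene")
def fit(m):
    k=rect(m)[1]; 
    return k
for nm,c in(("top",t),("scene",s)):
    h=hsv(c); v=h[...,2]
    print(nm)
    for ce,st,m in blobs((v<75),20):
        if 150<ce[0]<410 and 140<ce[1]<275:
            q,k=rect(m); mm=cv2.minEnclosingCircle(k)
            W=ray(c,k[:,0].astype(float),4)[:,:2].astype(np.float32); b=cv2.minAreaRect(W)
            print("dark",ce.round(1),st,"z64",ray(c,ce,64).round(1),"matrect z4",np.round(b[0],1),np.round(b[1],1),round(b[2],1))
    m=(abs(h[...,0]-112)<14)&(h[...,1]>150)&(v>60)
    for ce,st,m in blobs(m,1500):
        if 100<ce[1]<290:
            k=rect(m)[1]; W=ray(c,k[:,0].astype(float),47)[:,:2].astype(np.float32); b=cv2.minAreaRect(W); print("cover",b)
    for ce,st,m in blobs((h[...,0]>5)&(h[...,0]<20)&(h[...,1]>130)&(v>90),10):
        if 185<ce[1]<240 and ce[0]<420 and ce[0]>170:
            k=rect(m)[1]; print("fin",ce,[ray(c,ce,z)[0,:2].round(1).tolist() for z in(32,40,48)], cv2.minAreaRect(ray(c,k[:,0].astype(float),48)[:,:2].astype(np.float32)))
h=hsv(t); 
m=(t["image"].min(2)>178); m[:180]=0;m[235:]=0;m[:,:345]=0;m[:,402:]=0
m2=(h[...,0]>5)&(h[...,0]<20)&(h[...,1]>130)
for ce,st,mm in blobs(m,20):print("sq",ce,st)
k=np.argwhere(m)[:,::-1].astype(float)
tri=cv2.minEnclosingTriangle(ray(t,k,12)[:,:2].astype(np.float32))[1][:,0]; print(tri)
for i in range(3):
    a,b=tri[i-1]-tri[i],tri[i-2]-tri[i]; print(tri[i],np.linalg.norm(a),np.linalg.norm(b),np.degrees(np.arccos(a@b/np.linalg.norm(a)/np.linalg.norm(b))),"mid",(tri[i-1]+tri[i-2])/2,"yaw of diag",np.degrees(np.arctan2(*(tri[i]-(tri[i-1]+tri[i-2])/2)[::-1])) )
st=env.state(); print(R.from_euler("xyz",st["tcp_rot"]).as_matrix().round(3),st["eef_pos"])
E
python3 m.py
```

```text
top
dark [409.3 158.8] [400 154  21   9 100] z64 [[ 621.  -426.4   64. ]] matrect z4 [ 636.2 -446.6] [68.6 24.7] 80.7
dark [275.9 166.7] [273 163   6   8  35] z64 [[591.1   6.6  64. ]] matrect z4 [605.9   8.3] [24.3 17. ] 0.5
dark [191.7 210. ] [ 162  181   59   59 3315] z64 [[447.2 274.9  64. ]] matrect z4 [455.9 289. ] [194.1 192.7] 1.5
dark [361.7 270.2] [359 268   7   6  23] z64 [[ 261.5 -265.6   64. ]] matrect z4 [ 259.8 -278.5] [16.2 19.8] 0.6
cover ((589.8148193359375, 6.484275817871094), (155.11972045898438, 158.47410583496094), 77.84654235839844)
fin [376.38983051 210.89830508] [[453.5, -323.3], [452.5, -321.4], [451.5, -319.5]] ((451.24188232421875, -319.212890625), (11.936872482299805, 51.20043182373047), 30.03096580505371)
scene
dark [213.6 173. ] [211 169   6   9  49] z64 [[ 300.4 -255.5   64. ]] matrect z4 [ 238.4 -281.5] [44.4 17.9] 17.3
dark [393.5 185.9] [389 180  10  13 108] z64 [[244.1 338.4  64. ]] matrect z4 [178.3 351. ] [30.8 64.6] 89.7
dark [373.  247.5] [ 339  218   68   59 3300] z64 [[511.8 281.7  64. ]] matrect z4 [456.7 289.3] [196.2 195.5] 1.4
dark [273.2
[... 238 characters left out ...]
1.1, -320.6], [457.9, -316.7], [464.6, -312.8]] ((464.8656005859375, -312.135498046875), (43.505828857421875, 46.971195220947266), 31.38572120666504)
sq [370.         205.00247525] [354 191  43  35 404]
[[ 526.6121  -281.30786]
 [ 489.734   -407.72552]
 [ 397.1913  -246.50954]]
[ 526.6121  -281.30786] 134.01743 131.68683 88.78677 mid [ 443.46265 -327.11752] yaw of diag 28.851751
[ 489.734   -407.72552] 131.68683 185.88907 46.11991 mid [ 461.90173 -263.9087 ] yaw of diag -79.04718
[ 397.1913  -246.50954] 185.88907 134.01743 45.09331 mid [ 508.17307 -344.5167 ] yaw of diag 138.5525
[[-0.     0.367  0.93 ]
 [-0.     0.93  -0.367]
 [-1.    -0.    -0.   ]] [229.37775531 581.388597   404.62329803]
```

Measurements from both views:
- **Cover and fixture:** (590.4, 7.3), yaw -12.2°.
- **Mat:** (456, 289).
- **Fin:** about (452, -320), jaw yaw about 30°.

First move is to above the knob.

```bash
cat > p.py <<'E'
import sys
from h import *
def plan(x,y,z,yawdeg,vmax=50):
    s=env.state(); p=s["eef_pos"]; M=R.from_euler("xyz",s["tcp_rot"])
    c,n=np.cos(np.radians(yawdeg)),np.sin(np.radians(yawdeg))
    G=R.from_matrix(np.array([[0,c,n],[0,n,-c],[-1,0,0]]))
    d=np.array([x,y,z])-p; rv=(M.inv()*G).as_rotvec()
    N=int(max(1,np.ceil(np.linalg.norm(d)/vmax),np.ceil(np.linalg.norm(rv)/.15)))
    print("t",round(s["t"],2),"pos",p.round(1),"F",s["ft_force"].round(1),"mom",s["moment"].round(2),"op",round(s["opening"],3),"yaw",np.degrees(np.arctan2(*M.as_matrix()[[1,0],1])).round(2),"| N",N)
    for i in range(N):
        Mi=M*R.from_rotvec(rv*i/N)
        print((Mi.inv().apply(d/N)).round(1).tolist(),(rv/N).round(3).tolist())
if __name__=="__main__": plan(*map(float,sys.argv[1:]))
E
python3 p.py 590.4 7.3 310 30
```

```text
t 0.35 pos [229.4 581.4 404.6] F [-0.4 -0.8  0.5] mom [-0.02  0.03 -0.04] op 1.003 yaw 68.47 | N 14
[6.8, -28.7, 39.0] [0.048, 0.0, 0.0]
[6.8, -26.8, 40.4] [0.048, 0.0, 0.0]
[6.8, -24.8, 41.6] [0.048, 0.0, 0.0]
[6.8, -22.8, 42.7] [0.048, 0.0, 0.0]
[6.8, -20.7, 43.8] [0.048, 0.0, 0.0]
[6.8, -18.6, 44.7] [0.048, 0.0, 0.0]
[6.8, -16.4, 45.6] [0.048, 0.0, 0.0]
[6.8, -14.2, 46.3] [0.048, 0.0, 0.0]
[6.8, -12.0, 46.9] [0.048, 0.0, 0.0]
[6.8, -9.7, 47.5] [0.048, 0.0, 0.0]
[6.8, -7.4, 47.9] [0.048, 0.0, 0.0]
[6.8, -5.1, 48.2] [0.048, 0.0, 0.0]
[6.8, -2.8, 48.4] [0.048, 0.0, 0.0]
[6.8, -0.5, 48.4] [0.048, 0.0, 0.0]
```

Call:
{"op": "jog_arm", "data": {"deltas": [6, -29, 39, 0.048, 0, 0, 1, 6, -27, 40, 0.048, 0, 0, 1, 6, -25, 42, 0.048, 0, 0, 1, 6, -23, 43, 0.048, 0, 0, 1, 6, -21, 44, 0.048, 0, 0, 1, 6, -19, 45, 0.048, 0, 0, 1, 6, -16, 46, 0.048, 0, 0, 1, 6, -14, 46, 0.048, 0, 0, 1, 6, -12, 47, 0.048, 0, 0, 1, 6, -10, 47, 0.048, 0, 0, 1]}}

```text
t: 1.6
eef_pos: [490.8, 158.2, 343.5]
tcp_rot: [1.482, 1.566, 0.617]
ft_force: [0.9, -0.1, 0.7]
opening: 1.001
```

```bash
python3 p.py 590.4 7.3 310 30
```

```text
t 1.6 pos [490.8 158.2 343.5] F [ 0.9 -0.1  0.7] mom [-0.05 -0.03  0.02] op 1.001 yaw 40.4 | N 4
[8.4, -5.5, 44.9] [0.045, -0.0, -0.001]
[8.4, -3.5, 45.1] [0.045, -0.0, -0.001]
[8.4, -1.4, 45.2] [0.045, -0.0, -0.001]
[8.4, 0.6, 45.2] [0.045, -0.0, -0.001]
```

Call:
{"op": "jog_arm", "data": {"deltas": [8, -5, 45, 0.045, 0, 0, 1, 8, -3, 45, 0.045, 0, 0, 1, 8, -1, 45, 0.045, 0, 0, 1, 8, 0, 45, 0.045, 0, 0, 1, 0, 0, 0, 0, 0, 0, 1]}}

```text
t: 2.22
eef_pos: [594.6, -0.5, 310.2]
tcp_rot: [1.548, 1.565, 0.492]
ft_force: [0.0, 0.2, 0.2]
opening: 1.002
```

```bash
python3 p.py 590.4 7.3 246 30; python3 - <<'E'
from h import *
w=cam("wrist"); cv2.imwrite("pics/w1.png",w["image"][:,:,::-1])
print(proj(w,[[590.4,7.3,81],[590.4,7.3,47]]))
E
```

```text
t 2.23 pos [ 5.946e+02 -5.000e-01  3.102e+02] F [0.  0.2 0.2] mom [-0.05  0.09  0.01] op 1.002 yaw 29.48 | N 2
[32.1, -0.1, -4.4] [-0.005, 0.0, -0.003]
[32.1, 0.0, -4.4] [-0.005, 0.0, -0.003]
[[274.13735787 227.52013851]
 [274.08547152 213.94233649]]
```

View pics/w1.png

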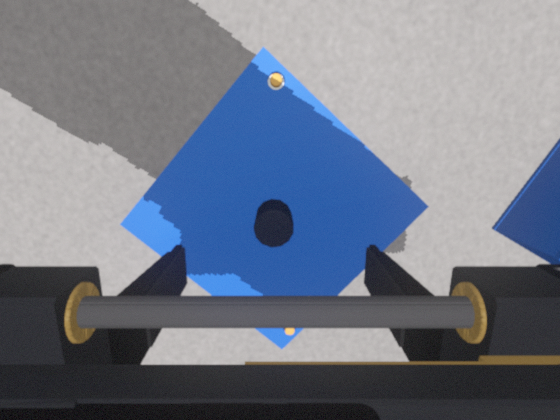

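The knob spans (274, 200–245), where the projection predicted it. Descending.

Call:
{"op": "jog_arm", "data": {"deltas": [30, 0, -4, 0, 0, 0, 1, 30, 0, -5, 0, 0, 0, 1, 6, 0, 0, 0, 0, 0, 1, 0, 0, 0, 0, 0, 0, 1]}}

```text
t: 2.78
eef_pos: [588.3, 12.3, 245.3]
tcp_rot: [1.485, 1.564, 0.434]
ft_force: [-0.1, 0.4, 0.5]
opening: 0.997
```

```bash
python3 p.py 590.4 7.3 244 30
```

```text
t 2.77 pos [588.3  12.3 245.3] F [-0.1  0.4  0.5] mom [-0.12 -0.01  0.02] op 0.997 yaw 29.82 | N 1
[1.3, -0.7, 5.3] [-0.003, 0.001, -0.007]
```

Call:
{"op": "jog_arm", "data": {"deltas": [1.3, -0.7, 5, 0, 0, -0.007, 1, 0, 0, 0, 0, 0, 0, 1, 0, 0, 0, 0, 0, 0, 0, 0, 0, 0, 0, 0, 0, 0, 0, 0, 0, 0, 0, 0, 0, 0, 0, 0, 0, 0, 0, 0, 0, 0, 0, 0, 0, 0, 0, 0, 0, 0, 0, 0, 0, 0]}}

```text
t: 3.78
eef_pos: [590.8, 7.3, 246.8]
tcp_rot: [0.75, 1.567, -0.3]
ft_force: [-0.9, 0.3, -0.7]
opening: 0.427
```

```bash
python3 p.py 590.4 7.3 284 30
```

```text
t 3.77 pos [590.8   7.3 246.8] F [-0.9  0.3 -0.7] mom [-0.05  0.09  0.01] op 0.427 yaw 29.84 | N 1
[-37.2, -0.2, -0.0] [-0.003, 0.003, -0.003]
```

Call:
{"op": "jog_arm", "data": {"deltas": [2, 0, 0, 0, 0, 0, 0, 0, 0, 0, 0, 0, 0, 0, 0, 0, 0, 0, 0, 0, 0, 0, 0, 0, 0, 0, 0, 0, 0, 0, 0, 0, 0, 0, 0, 0, 0, 0, 0, 0, 0, 0]}}

```text
t: 4.53
eef_pos: [590.7, 7.3, 244.5]
tcp_rot: [0.717, 1.567, -0.333]
ft_force: [0.3, -0.5, -0.3]
opening: 0.268
```

Call:
{"op": "jog_arm", "data": {"deltas": [-8, 0, 0, 0, 0, 0, 0, -10, 0, 0, 0, 0, 0, 0, -14, 0, 0, 0, 0, 0, 0, -16, 0, 0, 0, 0, 0, 0, 0, 0, 0, 0, 0, 0, 0, 0, 0, 0, 0, 0, 0, 0]}}

```text
t: 5.28
eef_pos: [590.4, 7.5, 296.9]
tcp_rot: [0.784, 1.566, -0.266]
ft_force: [-1.5, -0.7, -2.8]
opening: 0.267
```

```bash
python3 p.py 456.3 289.2 282 42; python3 - <<'E'
from h import *
w=cam("scene"); save(w,"s2",180,130,460,330,2.8)
E
```

```text
t 5.28 pos [590.4   7.5 296.9] F [-1.5 -0.7 -2.8] mom [-0.12  0.07 -0.02] op 0.267 yaw 29.84 | N 7
[2.0, 3.4, -44.5] [-0.03, 0.001, -0.0]
[2.0, 4.8, -44.3] [-0.03, 0.001, -0.0]
[2.0, 6.1, -44.2] [-0.03, 0.001, -0.0]
[2.0, 7.4, -44.0] [-0.03, 0.001, -0.0]
[2.1, 8.8, -43.7] [-0.03, 0.001, -0.0]
[2.1, 10.1, -43.4] [-0.03, 0.001, -0.0]
[2.1, 11.4, -43.1] [-0.03, 0.001, -0.0]
```

View pics/s2.png

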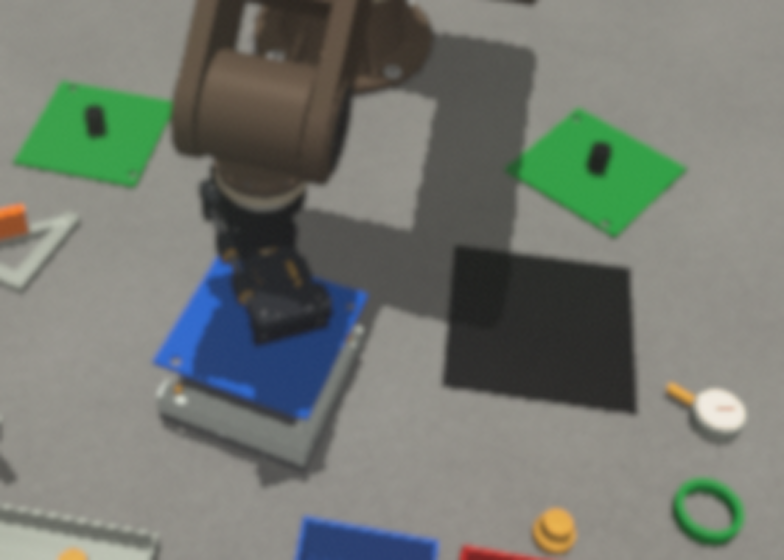

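The cover is lifted off and hangs level. Carrying it to the mat.

Call:
{"op": "jog_arm", "data": {"deltas": [1, 2, -22, -0.02, 0, 0, 0, 1, 3, -32, -0.02, 0, 0, 0, 1, 4, -38, -0.03, 0, 0, 0, 1, 5, -38, -0.03, 0, 0, 0, 1, 6, -38, -0.03, 0, 0, 0, 1, 7, -38, -0.03, 0, 0, 0, 1, 7, -38, -0.03, 0, 0, 0, 1, 7, -30, -0.02, 0, 0, 0, 1, 4, -15, 0, 0, 0, 0, 0, 0, 0, 0, 0, 0, 0]}}

```text
t: 6.58
eef_pos: [446.7, 282.1, 282.8]
tcp_rot: [-1.75, 1.566, -2.575]
ft_force: [-0.1, 0.1, -1.8]
opening: 0.269
```

```bash
python3 p.py 456.3 289.2 230 42 25
```

```text
t 6.58 pos [446.7 282.1 282.8] F [-0.1  0.1 -1.8] mom [-0.06 -0.02  0.  ] op 0.269 yaw 42.71 | N 3
[17.6, 4.0, 0.4] [0.004, -0.0, 0.001]
[17.6, 4.0, 0.4] [0.004, -0.0, 0.001]
[17.6, 4.0, 0.4] [0.004, -0.0, 0.001]
```

Call:
{"op": "jog_arm", "data": {"deltas": [16, 4, 0, 0, 0, 0, 0, 16, 4, 0, 0, 0, 0, 0, 16, 4, 0, 0, 0, 0, 0, 6, 0, 0, 0, 0, 0, 0, 6, 0, 0, 0, 0, 0, 0, 4, 0, 0, 0, 0, 0, 0, 0, 0, 0, 0, 0, 0, 0]}}

```text
t: 7.45
eef_pos: [457.4, 288.2, 213.0]
tcp_rot: [-1.745, 1.565, -2.574]
ft_force: [1.3, -0.5, -2.5]
opening: 0.268
```

```bash
python3 p.py 456.3 289.2 206.5 42 25; python3 - <<'E'
from h import *
w=cam("scene"); save(w,"s3",280,150,460,290,4)
E
```

```text
t 7.45 pos [457.4 288.2 213. ] F [ 1.3 -0.5 -2.5] mom [-0.06 -0.03 -0.03] op 0.268 yaw 42.49 | N 1
[6.5, -0.1, -1.5] [0.009, -0.001, 0.006]
```

View pics/s3.png

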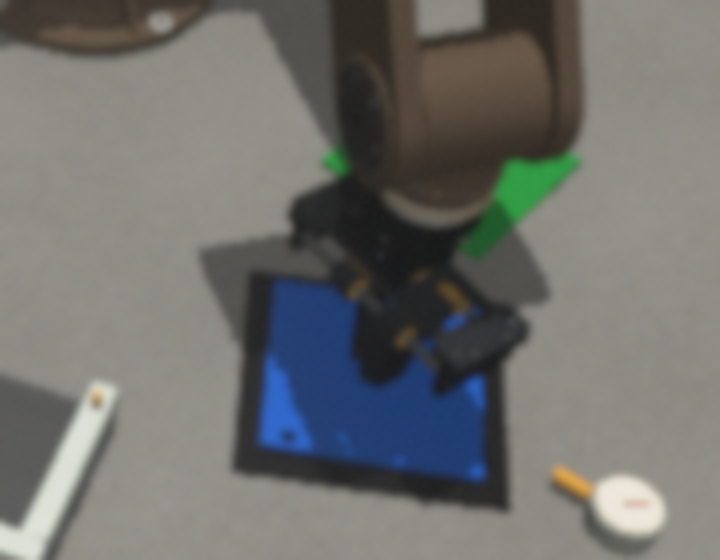

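The cover is centred over the mat. Lowering it to contact.

Call:
{"op": "jog_arm", "data": {"deltas": [3, 0, 0, 0, 0, 0, 0, 2, 0, 0, 0, 0, 0, 0, 1.5, 0, 0, 0, 0, 0, 0, 0, 0, 0, 0, 0, 0, 0]}}

```text
t: 8.0
eef_pos: [457.4, 288.3, 207.1]
tcp_rot: [-1.688, 1.566, -2.517]
ft_force: [0.3, 0.1, -1.9]
opening: 0.268
```

Call:
{"op": "jog_arm", "data": {"deltas": [1, 0, 0, 0, 0, 0, 0, 0.5, 0, 0, 0, 0, 0, 0]}}

```text
t: 8.25
eef_pos: [457.3, 288.3, 206.5]
tcp_rot: [-1.642, 1.567, -2.471]
ft_force: [-2.4, -1.9, 7.5]
opening: 0.264
```

Contact: the force reads 7.5 N upward. Opening the gripper.

Call:
{"op": "jog_arm", "data": {"deltas": [0, 0, 0, 0, 0, 0, 1, 0, 0, 0, 0, 0, 0, 1, 0, 0, 0, 0, 0, 0, 1, 0, 0, 0, 0, 0, 0, 1, 0, 0, 0, 0, 0, 0, 1, 0, 0, 0, 0, 0, 0, 1, 0, 0, 0, 0, 0, 0, 1]}}

```text
t: 9.12
eef_pos: [457.5, 288.4, 206.7]
tcp_rot: [-1.571, 1.568, -2.4]
ft_force: [0.5, -0.2, -0.4]
opening: 0.946
```

Call:
{"op": "jog_arm", "data": {"deltas": [-20, 0, 0, 0, 0, 0, 1, -40, 0, 0, 0, 0, 0, 1, -40, 0, 0, 0, 0, 0, 1, -20, 0, 0, 0, 0, 0, 1, 0, 0, 0, 0, 0, 0, 1]}}

```text
t: 9.75
eef_pos: [457.7, 288.6, 329.6]
tcp_rot: [-1.675, 1.567, -2.503]
ft_force: [0.4, 0.5, -0.3]
opening: 0.999
```

```bash
python3 p.py 452 -320 310 30 48
```

```text
t 9.75 pos [457.7 288.6 329.6] F [ 0.4  0.5 -0.3] mom [-0.06 -0.   -0.01] op 0.999 yaw 42.51 | N 13
[1.6, -31.9, 34.2] [0.017, 0.0, 0.0]
[1.6, -31.4, 34.7] [0.017, 0.0, 0.0]
[1.6, -30.8, 35.3] [0.017, 0.0, 0.0]
[1.6, -30.2, 35.8] [0.017, 0.0, 0.0]
[1.6, -29.6, 36.3] [0.017, 0.0, 0.0]
[1.6, -29.0, 36.8] [0.017, 0.0, 0.0]
[1.6, -28.3, 37.3] [0.017, 0.0, 0.0]
[1.6, -27.7, 37.7] [0.017, 0.0, 0.0]
[1.5, -27.1, 38.2] [0.017, 0.0, 0.0]
[1.5, -26.4, 38.6] [0.017, 0.0, 0.0]
[1.5, -25.8, 39.1] [0.017, 0.0, 0.0]
[1.5, -25.1, 39.5] [0.017, 0.0, 0.0]
[1.5, -24.5, 39.9] [0.017, 0.0, 0.0]
```

Call:
{"op": "jog_arm", "data": {"deltas": [1, -32, 34, 0.017, 0, 0, 1, 1, -31, 35, 0.017, 0, 0, 1, 1, -31, 35, 0.017, 0, 0, 1, 1, -30, 36, 0.017, 0, 0, 1, 1, -30, 36, 0.017, 0, 0, 1, 1, -29, 37, 0.017, 0, 0, 1, 1, -28, 37, 0.017, 0, 0, 1, 1, -28, 38, 0.017, 0, 0, 1, 1, -27, 38, 0.017, 0, 0, 1, 1, -26, 39, 0.017, 0, 0, 1]}}

```text
t: 11.0
eef_pos: [450.9, -191.4, 310.1]
tcp_rot: [-2.123, 1.556, -3.122]
ft_force: [0.4, -0.3, 0.2]
opening: 1.001
```

```bash
python3 p.py 452 -320 310 30 48
python3 - <<'E'
from h import *
for n in("top","scene"):
    c=cam(n); save(c,n+"4",140,120,420,330,2.8)
    h=hsv(c)
    for ce,st,m in blobs((abs(h[...,0]-112)<14)&(h[...,1]>150)&(h[...,2]>60),1000):
        W=ray(c,rect(m)[1][:,0].astype(float),9)[:,:2].astype(np.float32); print(n,"cover",cv2.minAreaRect(W))
E
```

```text
t 11.0 pos [ 450.9 -191.4  310.1] F [ 0.4 -0.3  0.2] mom [-0.06 -0.   -0.01] op 1.001 yaw 32.76 | N 3
[0.0, -22.9, 36.2] [0.016, -0.002, 0.004]
[0.0, -22.3, 36.6] [0.016, -0.002, 0.004]
[0.0, -21.7, 37.0] [0.016, -0.002, 0.004]
top cover ((457.95654296875, 286.79864501953125), (161.61001586914062, 163.12411499023438), 0.49453145265579224)
scene cover ((-517.658447265625, -1071.845703125), (1356.4202880859375, 1003.0152587890625), 11.874680519104004)
scene cover ((-718.5645751953125, 715.5744018554688), (275.7188415527344, 663.4276733398438), 77.44385528564453)
scene cover ((223.11138916015625, -700.7235717773438), (177.70358276367188, 202.03842163085938), 0.6023655533790588)
scene cover ((456.33270263671875, 288.8211364746094), (167.32337951660156, 163.73394775390625), 0.36489203572273254)
scene cover ((833.4505615234375, 140.2935791015625), (122.2630615234375, 190.0536651611328), 89.9784927368164)
```

View pics/top4.png

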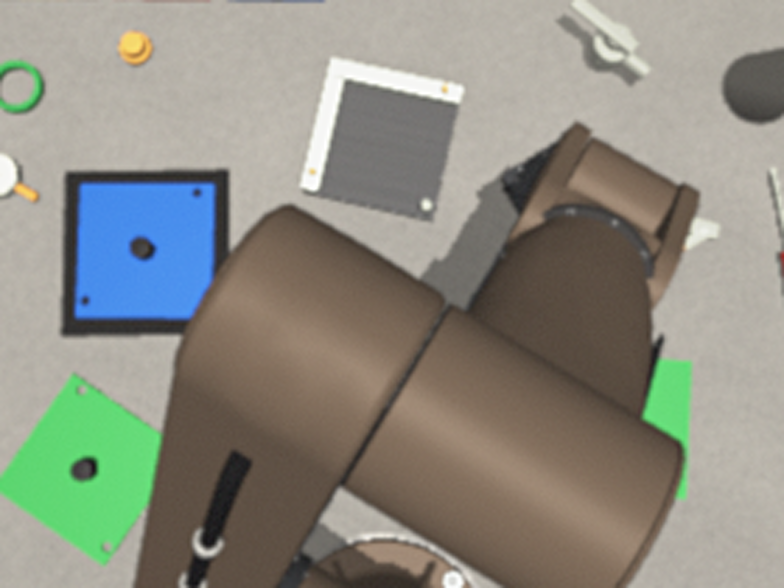

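View pics/scene4.png

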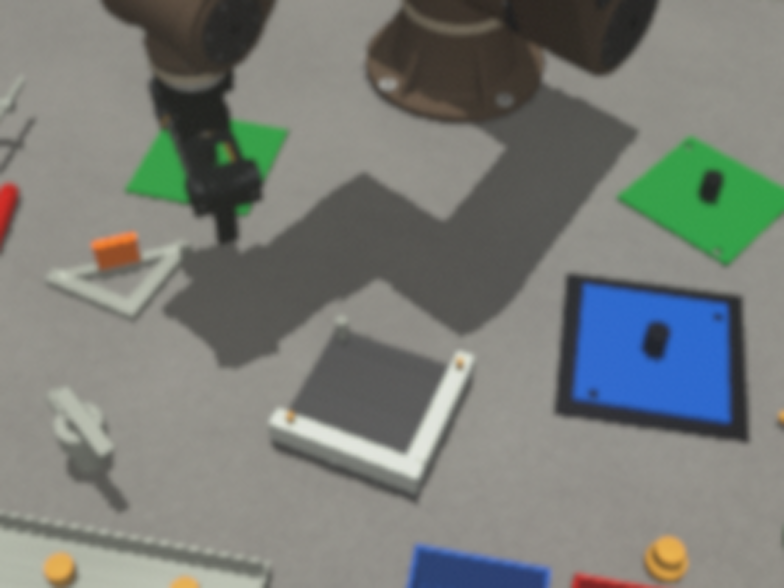

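The cover lies flat at about (457, 288), within 2 mm of the mat centre. The fixture has its L-corner at world +x/+y and the pillar at top crop (428,204), as I inferred. On to the square.

Call:
{"op": "jog_arm", "data": {"deltas": [0, -22, 36, 0.016, 0, 0, 1, 0, -22, 36, 0.016, 0, 0.005, 1, 0, -17, 28, 0.016, 0, 0.005, 1, 0, 0, 0, 0, 0, 0, 1, 0, 0, 0, 0, 0, 0, 1]}}

```text
t: 11.72
eef_pos: [451.2, -311.3, 304.4]
tcp_rot: [-2.82, 1.556, 2.412]
ft_force: [-0.5, 0.6, -0.4]
opening: 1.0
```

```bash
python3 p.py 452 -320 250 30 48
python3 - <<'E'
from h import *
w=cam("wrist"); cv2.imwrite("pics/w5.png",w["image"][:,:,::-1])
h=hsv(w)
for ce,st,m in blobs((h[...,0]>3)&(h[...,0]<20)&(h[...,1]>150)&(h[...,2]>90),200):
    k=rect(m)[1];print(ce,st,cv2.minAreaRect(k),cv2.minAreaRect(ray(w,k[:,0].astype(float),48)[:,:2].astype(np.float32)))
print(proj(w,[[452,-320,48]]))
E
```

```text
t 11.72 pos [ 451.2 -311.3  304.4] F [-0.5  0.6 -0.4] mom [0.03 0.08 0.01] op 1.0 yaw 29.77 | N 2
[27.2, -1.7, 4.4] [-0.002, -0.007, 0.002]
[27.2, -1.8, 4.2] [-0.002, -0.007, 0.002]
[270.62312445 240.08649603] [ 263  204   16   73 1133] ((270.5, 240.0), (72.0, 15.0), 90.0) ((449.67755126953125, -318.8996276855469), (10.978591918945312, 54.43815994262695), 29.85568618774414)
[[272.42683342 243.74750509]]
```

View pics/w5.png

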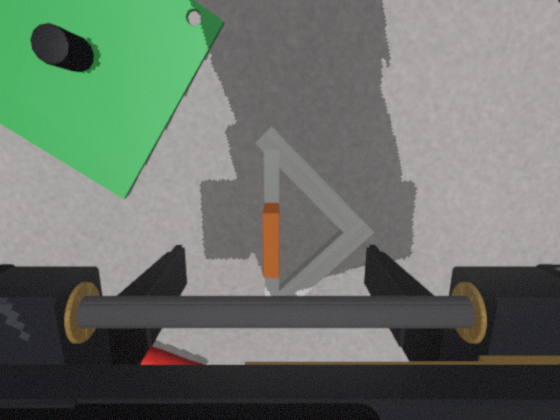

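The orange fin spans columns 263–279 and rows 204–277. It is vertical in the picture, so the jaws line up with it at yaw 29.9°. Descending.

Call:
{"op": "jog_arm", "data": {"deltas": [30, -2, 4, 0, -0.007, 0, 1, 30, -2, 4, 0, -0.007, 0, 0.7, 22, 0, 0, 0, 0, 0, 0.6, 10, 0, 0, 0, 0, 0, 0.6, 0, 0, 0, 0, 0, 0, 0.6]}}

```text
t: 12.4
eef_pos: [452.3, -315.0, 210.6]
tcp_rot: [-1.427, 1.566, -2.472]
ft_force: [0.8, -0.1, -0.0]
opening: 0.636
```

```bash
python3 p.py 451 -319.5 205 29.9 48
```

```text
t 12.4 pos [ 452.3 -315.   210.6] F [ 0.8 -0.1 -0. ] mom [-0.11  0.01  0.01] op 0.636 yaw 30.15 | N 1
[5.6, -3.4, 3.3] [0.004, 0.001, 0.005]
```

Call:
{"op": "jog_arm", "data": {"deltas": [5, -3.4, 3.3, 0.004, 0, 0.005, 0.6, 0, 0, 0, 0, 0, 0, 0.6, 0.5, 0, 0, 0, 0, 0, 0, 0.5, 0, 0, 0, 0, 0, 0, 0, 0, 0, 0, 0, 0, 0, 0, 0, 0, 0, 0, 0, 0, 0, 0, 0, 0, 0, 0, 0, 0, 0, 0, 0, 0, 0, 0, 0, 0, 0, 0, 0, 0, 0, 0, 0, 0, 0, 0, 0, 0]}}

```text
t: 13.65
eef_pos: [451.3, -319.8, 206.7]
tcp_rot: [0.442, 1.566, -0.607]
ft_force: [-0.5, -1.1, 0.4]
opening: 0.125
```

```bash
python3 p.py 451 -319.5 205 29.9 48
```

```text
t 13.65 pos [ 451.3 -319.8  206.7] F [-0.5 -1.1  0.4] mom [-0.16  0.07 -0.08] op 0.125 yaw 29.92 | N 1
[1.6, -0.1, -0.4] [0.0, 0.004, -0.002]
```

Gripped: the opening is 11.9 mm. Lifting.

Call:
{"op": "jog_arm", "data": {"deltas": [-8, 0, 0, 0, 0, 0, 0, -12, 0, 0, 0, 0, 0, 0, -20, 0, 0, 0, 0, 0, 0, -25, 0, 0, 0, 0, 0, 0, -25, 0, 0, 0, 0, 0, 0, -10, 0, 0, 0, 0, 0, 0, 0, 0, 0, 0, 0, 0, 0]}}

```text
t: 14.52
eef_pos: [450.4, -319.1, 312.5]
tcp_rot: [0.436, 1.567, -0.612]
ft_force: [0.3, 0.8, -2.2]
opening: 0.125
```

```bash
python3 - <<'E'
from h import *
w=cam("wrist"); cv2.imwrite("pics/w6.png",w["image"][:,:,::-1])
c=cam("scene"); save(c,"s6",120,120,400,330,2.8)
# fixture from fences in scene view & top view
for n in("scene","top"):
    c=cam(n); print(n)
    im=c["image"].astype(int); m=im.min(2)>195
    for ce,st,mm in blobs(m,150):
        if (225<ce[0]<320 and 120<ce[1]<310):
            print(ce,st)
            k=rect(mm)[1]; W=ray(c,k[:,0].astype(float),42)[:,:2].astype(np.float32); print(cv2.minAreaRect(W))
E
python3 p.py 578 -5 285 32.6 40
```

```text
scene
[279.74004684 274.3793911 ] [244 251  62  39 427]
((602.7714233398438, 16.050819396972656), (133.46768188476562, 134.20413208007812), 77.79640197753906)
top
[268.63282572 156.6751269 ] [247 140  59  48 591]
((591.9884643554688, 5.5627899169921875), (162.91477966308594, 162.70111083984375), 77.5641860961914)
t 14.72 pos [ 450.4 -319.1  311.1] F [-0.5  0.4 -2.9] mom [-0.09  0.03  0.03] op 0.122 yaw 29.93 | N 9
[2.9, 29.7, -23.2] [-0.005, 0.0, -0.0]
[2.9, 29.8, -23.0] [-0.005, 0.0, -0.0]
[2.9, 29.9, -22.9] [-0.005, 0.0, -0.0]
[2.9, 30.1, -22.7] [-0.005, 0.0, -0.0]
[2.9, 30.2, -22.6] [-0.005, 0.0, -0.0]
[2.9, 30.3, -22.4] [-0.005, 0.0, -0.0]
[2.9, 30.4, -22.2] [-0.005, 0.0, -0.0]
[2.9, 30.5, -22.1] [-0.005, 0.0, -0.0]
[2.9, 30.6, -21.9] [-0.005, 0.0, -0.0]
```

View pics/w6.png

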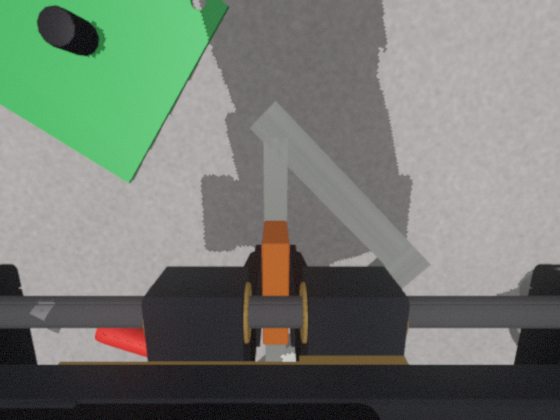

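View pics/s6.png

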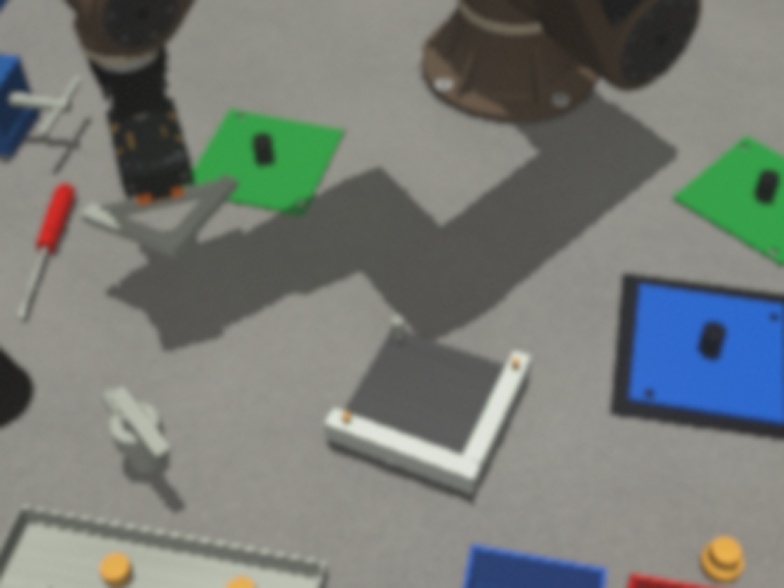

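The square is held level, with the fin aligned to the jaws. Carrying it over the bed, about 10 mm short of home on each axis.

Call:
{"op": "jog_arm", "data": {"deltas": [1, 15, -12, -0.005, 0, 0, 0, 2, 25, -19, -0.005, 0, 0, 0, 2, 30, -22, -0.005, 0, 0, 0, 2, 30, -22, -0.005, 0, 0, 0, 2, 30, -22, -0.005, 0, 0, 0, 2, 30, -22, -0.005, 0, 0, 0, 2, 30, -22, -0.005, 0, 0, 0, 2, 30, -22, -0.005, 0, 0, 0, 2, 25, -18, -0.005, 0, 0, 0, 0, 0, 0, 0, 0, 0, 0]}}

```text
t: 15.98
eef_pos: [569.4, -19.8, 287.5]
tcp_rot: [-2.633, 1.561, 2.651]
ft_force: [0.5, -0.9, -2.1]
opening: 0.126
```

```bash
python3 p.py 578.6 -0.6 270 32.7 25
```

```text
t 15.97 pos [569.4 -19.8 287.5] F [ 0.5 -0.9 -2.1] mom [-0.07  0.05  0.01] op 0.126 yaw 32.76 | N 2
[8.7, 9.1, -5.5] [0.0, -0.004, 0.002]
[8.7, 9.1, -5.6] [0.0, -0.004, 0.002]
```

Call:
{"op": "jog_arm", "data": {"deltas": [8, 9, -5.5, 0, -0.004, 0, 0, 8, 9, -5.5, 0, -0.004, 0, 0, 0, 0, 0, 0, 0, 0, 0]}}

```text
t: 16.35
eef_pos: [578.5, 0.3, 269.4]
tcp_rot: [-1.709, 1.565, -2.709]
ft_force: [-0.0, -0.3, -3.0]
opening: 0.122
```

```bash
python3 p.py 578.6 -0.6 225 32.7 25
python3 - <<'E'
from h import *
w=cam("wrist"); cv2.imwrite("pics/w7.png",w["image"][:,:,::-1])
c=cam("scene"); save(c,"s7",200,190,350,310,5)
E
```

```text
t 16.35 pos [5.785e+02 3.000e-01 2.694e+02] F [-0.  -0.3 -3. ] mom [-0.12  0.07 -0.02] op 0.122 yaw 32.73 | N 2
[22.2, -0.0, 0.4] [0.0, -0.0, 0.003]
[22.2, -0.1, 0.4] [0.0, -0.0, 0.003]
```

View pics/w7.png

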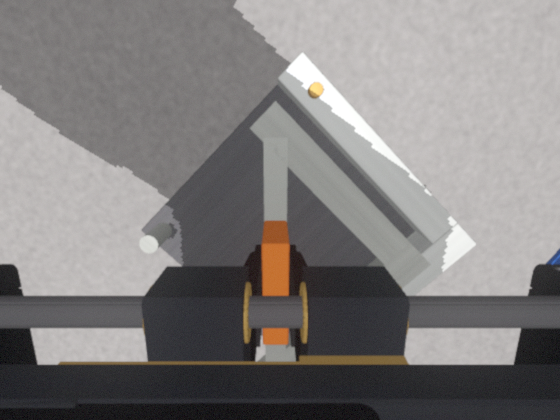

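View pics/s7.png

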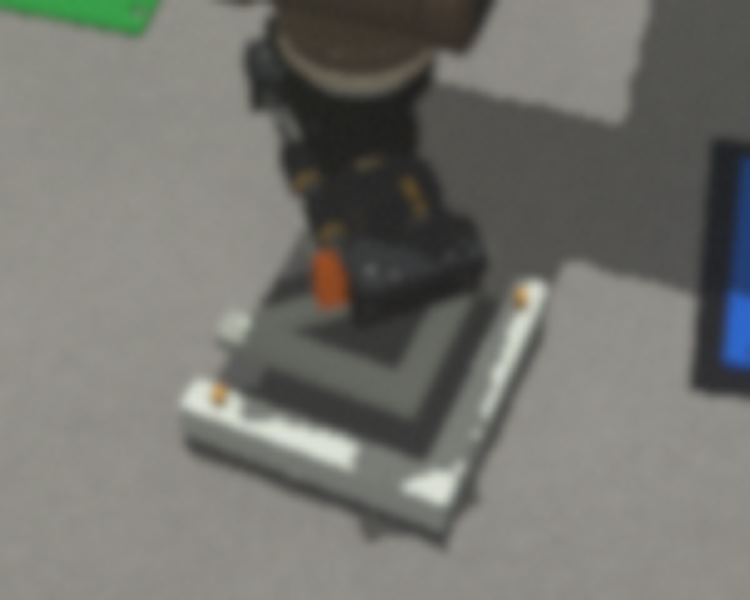

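The square is parallel to both fences, with a similar gap on each side. Lowering it.

Call:
{"op": "jog_arm", "data": {"deltas": [12, 0, 0, 0, 0, 0, 0, 14, 0, 0, 0, 0, 0, 0, 10, 0, 0, 0, 0, 0, 0, 5, 0, 0, 0, 0, 0, 0, 3, 0, 0, 0, 0, 0, 0, 0, 0, 0, 0, 0, 0, 0]}}

```text
t: 17.2
eef_pos: [578.0, -1.6, 222.8]
tcp_rot: [-1.666, 1.565, -2.668]
ft_force: [-0.8, 0.5, -1.9]
opening: 0.122
```

Call:
{"op": "jog_arm", "data": {"deltas": [2, 0, 0, 0, 0, 0, 0, 1.5, 0, 0, 0, 0, 0, 0, 0.5, 0, 0, 0, 0, 0, 0, 0, 0, 0, 0, 0, 0, 0]}}

```text
t: 17.7
eef_pos: [578.1, -1.5, 219.3]
tcp_rot: [-1.51, 1.566, -2.512]
ft_force: [0.2, 0.1, -2.5]
opening: 0.127
```

Call:
{"op": "jog_arm", "data": {"deltas": [1, 0, 0, 0, 0, 0, 0, 0.3, 0, 0, 0, 0, 0, 0]}}

```text
t: 17.95
eef_pos: [578.0, -1.5, 218.9]
tcp_rot: [-1.378, 1.567, -2.38]
ft_force: [-1.5, -0.3, 1.9]
opening: 0.126
```

```bash
python3 p.py 590.5 7 218 32.7 25
```

```text
t 17.95 pos [578.   -1.5 218.9] F [-1.5 -0.3  1.9] mom [0.02 0.13 0.04] op 0.126 yaw 32.62 | N 1
[0.8, 15.1, -0.4] [-0.001, 0.001, 0.004]
```

It touches the bed. Sliding into the corner along the diagonal.

Call:
{"op": "jog_arm", "data": {"deltas": [0, 4, 0, 0, 0, 0, 0, 0, 4, 0, 0, 0, 0, 0, 0, 3, 0, 0, 0, 0, 0]}}

```text
t: 18.32
eef_pos: [587.9, 4.7, 218.9]
tcp_rot: [-1.323, 1.567, -2.324]
ft_force: [-1.5, -0.0, 0.9]
opening: 0.125
```

```bash
python3 p.py 590.5 7 218 32.7 25
```

```text
t 18.32 pos [587.9   4.7 218.9] F [-1.5 -0.   0.9] mom [-0.15  0.15 -0.04] op 0.125 yaw 32.6 | N 1
[0.9, 3.4, -0.6] [-0.002, 0.001, 0.004]
```

Call:
{"op": "jog_arm", "data": {"deltas": [0, 2, 0, 0, 0, 0, 0, 0, 1.5, 0, 0, 0, 0, 0]}}

```text
t: 18.58
eef_pos: [590.4, 6.4, 218.9]
tcp_rot: [-1.618, 1.564, -2.62]
ft_force: [-13.3, -9.7, 10.8]
opening: 0.125
```

Call:
{"op": "jog_arm", "data": {"deltas": [0, 1, 0, 0, 0, 0, 0]}}

```text
t: 18.7
eef_pos: [590.8, 6.6, 219.2]
tcp_rot: [-1.669, 1.562, -2.67]
ft_force: [-6.6, -6.0, 5.7]
opening: 0.12
```

```bash
cat > f.py <<'E'
from h import *
s=env.state();a=np.radians(-12.3);F=s["ft_force"];p=s["eef_pos"]
x=np.array([np.cos(a),np.sin(a)]);y=np.array([-x[1],x[0]]);M=R.from_euler("xyz",s["tcp_rot"]).as_matrix()
print(s["t"],"Ffx",-F[:2]@x,"Ffy",-F[:2]@y,"Fz",F[2],"pos",p.round(2),"yaw",np.degrees(np.arctan2(M[1,1],M[0,1])),"tilt",M[:,0].round(4),"mom",s["moment"].round(2),s["opening"])
E
python3 f.py
python3 - <<'E'
from h import *
w=cam("wrist"); cv2.imwrite("pics/w8.png",w["image"][:,:,::-1])
c=cam("scene"); save(c,"s8",200,190,350,310,5)
E
python3 f.py
```

```text
18.7 Ffx 5.166889142355612 Ffy 7.297553669564427 Fz 5.721152596789568 pos [590.76   6.57 219.18] yaw 32.6314506332075 tilt [-0.0081 -0.0041 -1.    ] mom [-0.9   0.71 -0.14] 0.12030845644783658
18.8 Ffx 5.250695907005708 Ffy 6.840264722480084 Fz 5.695437171380927 pos [590.76   6.54 219.15] yaw 32.626726579041225 tilt [-0.0081 -0.0041 -1.    ] mom [-0.91  0.89 -0.06] 0.12230017739949695
```

View pics/w8.png

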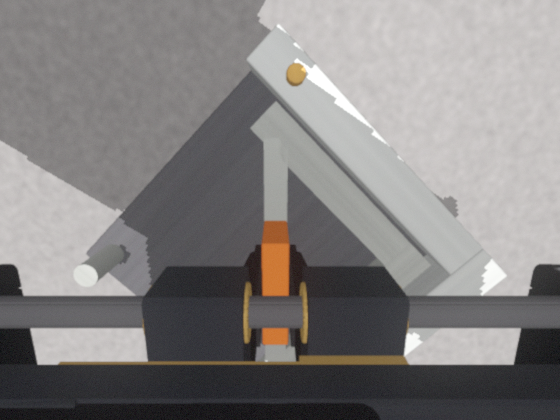

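View pics/s8.png

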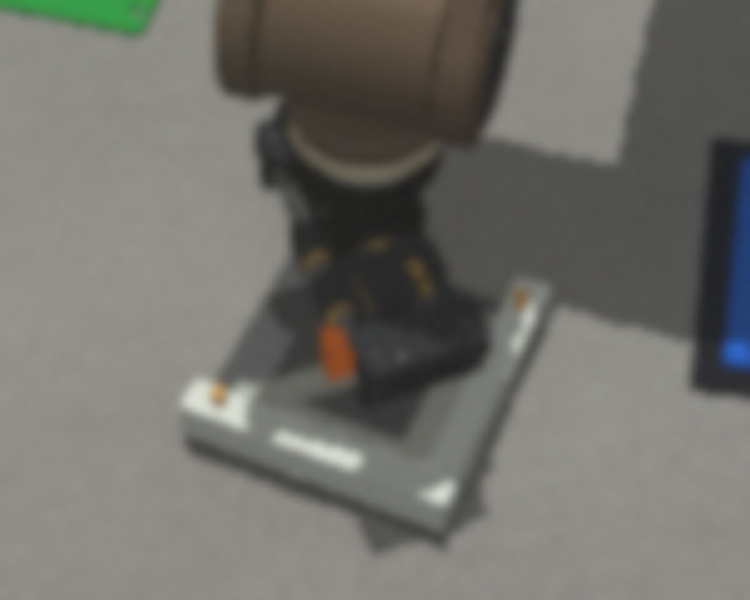

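Both push components are present (5.2 and 6.8 N), but friction could fake one of them. I'll push along each fixture axis separately to check.

Call:
{"op": "jog_arm", "data": {"deltas": [0, 1.5, 1.5, 0, 0, 0, 0]}}

```text
t: 18.92
eef_pos: [591.8, 6.1, 219.3]
tcp_rot: [-1.847, 1.558, -2.848]
ft_force: [-14.2, 2.7, 11.7]
opening: 0.125
```

```bash
python3 f.py
```

```text
18.925 Ffx 14.422078312208454 Ffy 0.3369022633305426 Fz 11.694272900814122 pos [591.77   6.12 219.28] yaw 32.63553641961184 tilt [-0.0124 -0.0037 -0.9999] mom [0.67 1.94 0.13] 0.12466027812597516
```

Call:
{"op": "jog_arm", "data": {"deltas": [0, 1.5, -1.5, 0, 0, 0, 0]}}

```text
t: 19.05
eef_pos: [592.0, 7.9, 219.6]
tcp_rot: [-1.843, 1.557, -2.844]
ft_force: [-0.7, -2.1, 2.0]
opening: 0.125
```

```bash
python3 f.py
```

```text
19.05 Ffx 0.26946248477164997 Ffy 2.227098661248565 Fz 2.002382645298861 pos [591.97   7.91 219.57] yaw 32.617236842637176 tilt [-0.0131 -0.004  -0.9999] mom [-0.41 -0.11 -0.09] 0.1250357293923105
```

Fence x is in contact, but y moved 1.7 mm, so it was not home yet. Pushing further in y.

Call:
{"op": "jog_arm", "data": {"deltas": [0, 1.2, -1.2, 0, 0, 0, 0]}}

```text
t: 19.18
eef_pos: [592.4, 9.0, 219.7]
tcp_rot: [-1.751, 1.557, -2.752]
ft_force: [-2.8, -14.5, 1.6]
opening: 0.119
```

```bash
python3 f.py; python3 p.py 590.5 7 218 32.7 25
```

```text
19.175 Ffx -0.34808587363016513 Ffy 14.71651414598544 Fz 1.558111018505664 pos [592.42   9.04 219.74] yaw 32.67137207684105 tilt [-0.013  -0.0053 -0.9999] mom [-2.61  0.47  0.25] 0.11902212326740222
t 19.18 pos [592.4   9.  219.7] F [ -2.8 -14.5   1.6] mom [-2.61  0.47  0.25] op 0.119 yaw 32.67 | N 1
[1.8, -2.7, 0.7] [-0.001, -0.003, 0.014]
```

Now y resists with 14.7 N. I'll take out the small tilt (0.014 rad) while keeping the grasp point pressed diagonally.

Call:
{"op": "jog_arm", "data": {"deltas": [0.5, -1.2, 0, 0, -0.003, 0.013, 0]}}

```text
t: 19.3
eef_pos: [590.7, 8.1, 219.0]
tcp_rot: [-1.818, 1.567, -2.818]
ft_force: [-10.6, -2.8, 5.1]
opening: 0.125
```

```bash
python3 f.py; python3 p.py 590.5 7 218 32.7 25
```

```text
19.3 Ffx 9.703880281513579 Ffy 5.023315326482005 Fz 5.060303291482492 pos [590.69   8.12 219.03] yaw 32.71835042584164 tilt [-0.0037 -0.0013 -1.    ] mom [-0.6   1.93  0.19] 0.12455154688090778
t 19.3 pos [590.7   8.1 219. ] F [-10.6  -2.8   5.1] mom [-0.6   1.93  0.19] op 0.125 yaw 32.72 | N 1
[1.0, -0.8, 0.8] [0.0, -0.001, 0.004]
```

Call:
{"op": "jog_arm", "data": {"deltas": [0.3, 1, -0.4, 0, 0, 0.004, 0]}}

```text
t: 19.42
eef_pos: [590.5, 8.1, 218.9]
tcp_rot: [-1.982, 1.567, -2.98]
ft_force: [-11.6, -17.0, 12.4]
opening: 0.124
```

```bash
python3 f.py
```

```text
19.425 Ffx 7.728612342705663 Ffy 19.1244246980623 Fz 12.413905874739836 pos [590.54   8.14 218.88] yaw 32.784739189980044 tilt [-3.4e-03 -6.0e-04 -1.0e+00] mom [-3.15  1.87  0.02] 0.12439905677047632
```

Call:
{"op": "jog_arm", "data": {"deltas": [0.1, 1.1, 0, 0, 0, 0.004, 0, 0.1, 1.1, 0, 0, 0, 0.004, 0]}}

```text
t: 19.68
eef_pos: [590.6, 7.7, 218.9]
tcp_rot: [-2.526, 1.567, 2.76]
ft_force: [-11.0, -9.3, 8.7]
opening: 0.126
```

```bash
python3 f.py
```

```text
19.675 Ffx 8.777181900055854 Ffy 11.399489023689036 Fz 8.66426993474079 pos [590.62   7.73 218.87] yaw 32.85616584380816 tilt [-0.0039  0.0016 -1.    ] mom [-2.21  1.73 -0.02] 0.1260729718860211
```

Call:
{"op": "jog_arm", "data": {"deltas": [0, 1.6, 0.2, 0, 0, 0, 0, 0, 1.6, 0.2, 0, 0, 0, 0]}}

```text
t: 19.92
eef_pos: [591.8, 8.0, 218.9]
tcp_rot: [-2.16, 1.56, 3.127]
ft_force: [-11.1, -8.1, 7.8]
opening: 0.126
```

```bash
python3 f.py;  python3 - <<'E'
from h import *
w=cam("wrist"); cv2.imwrite("pics/w9.png",w["image"][:,:,::-1])
c=cam("scene"); save(c,"s9",200,180,440,330,3.3)
for _ in range(3): cam("top")
E
python3 f.py
```

```text
19.925 Ffx 9.132458137951444 Ffy 10.330678996941204 Fz 7.821611807272493 pos [591.82   7.99 218.94] yaw 32.88516515702038 tilt [-1.070e-02  2.000e-04 -9.999e-01] mom [-1.4   1.32 -0.06] 0.1263462324178802
20.175 Ffx 9.652633803388923 Ffy 10.670320720672846 Fz 7.456075992310392 pos [591.82   7.99 218.95] yaw 32.88510908538165 tilt [-1.050e-02  2.000e-04 -9.999e-01] mom [-1.46  1.3  -0.05] 0.12447528924326365
```

View pics/w9.png

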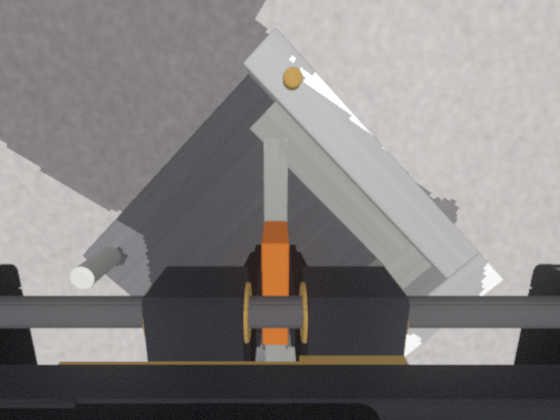

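View pics/s9.png

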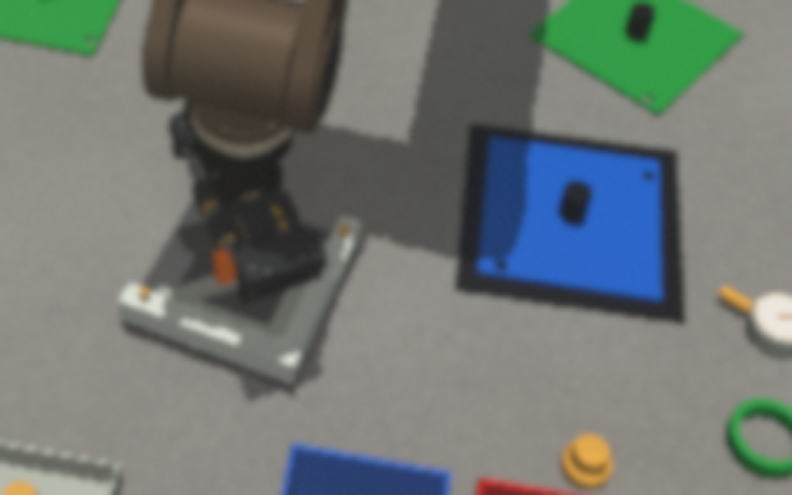

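The gap strip along the fence foot has closed, and the forces are steady at 9.6 and 10.7 N. To rule out friction carrying either one, I'll seat y and then x once more and finish with a firmer diagonal press with the tilt trimmed.

Call:
{"op": "jog_arm", "data": {"deltas": [0.3, 1.5, -1.2, 0, 0, 0.004, 0]}}

```text
t: 20.3
eef_pos: [591.7, 8.2, 218.9]
tcp_rot: [-2.13, 1.561, -3.126]
ft_force: [-12.4, -28.4, 12.2]
opening: 0.126
```

```bash
python3 f.py
```

```text
20.3 Ffx 6.0300942746339885 Ffy 30.432688792524313 Fz 12.232910200283705 pos [591.7    8.22 218.94] yaw 32.93861655227532 tilt [-9.9e-03 -2.0e-04 -1.0e+00] mom [-4.83  1.71 -0.  ] 0.1261263202779432
```

Call:
{"op": "jog_arm", "data": {"deltas": [0.3, 1.5, 0.8, 0, 0, 0.006, 0]}}

```text
t: 20.42
eef_pos: [591.9, 7.5, 218.9]
tcp_rot: [-2.376, 1.56, 2.911]
ft_force: [-19.7, -4.5, 15.5]
opening: 0.128
```

```bash
python3 f.py
```

```text
20.425 Ffx 18.256536660499226 Ffy 8.605075399038784 Fz 15.486279091770642 pos [591.87   7.55 218.87] yaw 32.93528119881826 tilt [-0.0108  0.0025 -0.9999] mom [-0.86  2.91 -0.13] 0.12815486950870894
```

Call:
{"op": "jog_arm", "data": {"deltas": [0.2, 2, 0, 0, 0, 0.006, 0]}}

```text
t: 20.55
eef_pos: [592.0, 7.4, 218.9]
tcp_rot: [-2.496, 1.558, 2.792]
ft_force: [-17.7, -19.6, 14.0]
opening: 0.124
```

```bash
python3 f.py
```

```text
20.55 Ffx 13.133364594757584 Ffy 22.874483682476576 Fz 13.957459946838663 pos [592.02   7.38 218.9 ] yaw 32.96464803575445 tilt [-0.0116  0.0042 -0.9999] mom [-3.58  2.62 -0.08] 0.1238224259982396
```

Both fences resist separately: y holds 30 N and x holds 18 N with no travel. One last row to balance them.

Call:
{"op": "jog_arm", "data": {"deltas": [0.1, 1.8, 0.4, 0, 0, 0.005, 0]}}

```text
t: 20.68
eef_pos: [592.2, 7.0, 218.9]
tcp_rot: [-2.574, 1.556, 2.714]
ft_force: [-15.5, -10.3, 11.2]
opening: 0.123
```

```bash
python3 f.py; python3 - <<'E'
from h import *
for _ in range(12): cam("top")
E
python3 f.py
```

```text
20.675 Ffx 12.935225602223282 Ffy 13.397087906257347 Fz 11.234103869428818 pos [592.24   7.02 218.85] yaw 32.97137597396341 tilt [-0.0132  0.006  -0.9999] mom [-1.99  2.14 -0.15] 0.12328702987398346
21.275 Ffx 12.814681928829069 Ffy 16.777366452552222 Fz 12.701802829172221 pos [592.24   7.06 218.88] yaw 32.98149031824419 tilt [-0.0131  0.0059 -0.9999] mom [-2.3   2.32 -0.08] 0.1241204427739006
```

It holds steady. Worst-case friction still leaves x thin, so one firmer press with a bias toward x.

Call:
{"op": "jog_arm", "data": {"deltas": [-0.1, 2.2, 0.6, 0, 0, 0.006, 0]}}

```text
t: 21.4
eef_pos: [592.6, 6.8, 218.8]
tcp_rot: [-2.633, 1.554, 2.656]
ft_force: [-19.8, -15.6, 12.2]
opening: 0.127
```

```bash
python3 - <<'E'
from h import *
for _ in range(6): cam("top")
E
python3 f.py
```

```text
21.7 Ffx 15.09405783736482 Ffy 17.1874028116821 Fz 11.183349681104163 pos [592.6    6.72 218.84] yaw 32.99351005831505 tilt [-0.0152  0.0081 -0.9999] mom [-2.47  2.67 -0.09] 0.12361878889729544
```

```bash
python3 -c "
from cell import env
print(env.job_done())"; python3 f.py
```

```text
the job is handed in; nothing more can be done
None
the job is handed in; nothing more can be done
```

I laid the blue cover on the mat and let it go, then seated the square in the corner and handed in at 21.7 s with it still gripped and pressed. No verdict came back.

- **Cover:** it was lowered until it touched, then released. Both cameras showed it flat and within about 3 mm of the mat's centre.
- **Square:** it was picked up by the orange grip, set on the bed and slid in. The first diagonal push had not seated it on the y fence: a separate push moved it another 1.7 mm. After I seated it again, each fence resisted on its own without moving, about 30 N on y and 18 N on x.
- **Last reading:**
  - The push was about 15 N along x and 17 N along y.
  - The hand's yaw was within about 0.3° of the fixture direction found by camera.
  - The tool was tilted about 0.017 rad; the limit for the square is 0.035. The tool height was within 0.2 mm of what a flat square should give, but I did not measure the square's own tilt separately.
- **Not fully certain:** the force on each fence comes from the wrist sensor, so friction carries part of it. At the worst I reckon about 4 N on x.
- **Other parts:** none were touched as far as the pictures show, but I did not re-measure their positions.

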